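Slide the V-block along the rail into the corner pocket

TASK

On the fixture plate stands a small steel V-block. Push it straight back until it rests against the plate's long rail, then slide it along the rail, keeping it against the rail, into the corner pocket at the rail's left end until it is fully home, flush against both the rail and the end stop. Only push it: never lift it off the plate or tip it, and leave everything else where it is.

Things in the scene. Friction and masses are not known exactly. Their poses are not given: they have to be found in the camera images.
- fixture: Aluminium locating plate fixed to the cabinet top, 12 mm thick, spanning x -90..80, y -145..145 mm of its own frame. Origin on the cabinet top (underside); x points away from the robot, y to the left along the rail, z up. Three steel bars stand on it, all 20 mm high (tops 32 mm above the cabinet top): a long rail at the far side, an end stop across the left end, a short keeper.
- rail (a point): Middle of the lower edge of the rail's working face, on the plate's top: fixture x = 55, y = 0, z = 12 mm; axes as the fixture's. The rail is 20 mm thick and runs along fixture y from -135 to 140 mm; its flat face looks towards the robot (-x).
- home (a point): Point on the plate's top, fixture x = 35, y = 98.5, z = 12 mm, fixture axes: where the centre of the V-block's underside is when fully home. Pocket: between rail face (x = 55), end stop face (y = 115; the stop runs from the rail to x = -27, 22 mm thick) and keeper (x -6..10, y 94..115). It is 45 mm wide, 21 mm deep, open towards -y.
- part: V-block on the fixture plate: bare steel, about 0.28 kg, 33 mm along its own x (its V groove), 40 mm along its y, 34 mm high, flat sides. Origin: centre of its underside. Starts clear of the rail, groove along the rail within 25 degrees, and goes home so; 12 mm of it then stay outside the pocket mouth. Pushed higher than the 20 mm bars it may tip over them.
- bush: Bystander: flanged round aluminium bush, 46 mm diameter, 34 mm high, standing on the fixture plate in front of the keeper. Origin: centre of its underside.
- spare_block: Bystander: another steel V-block of the same size (33 x 40 x 34 mm), standing on the cabinet top in front of the fixture to the right, not on the plate. Origin: centre of its underside.
- housing_a: Bystander: round aluminium housing, 46 mm diameter, 36 mm high, on the cabinet top left of the fixture. Origin: centre of its underside.
- housing_b: Bystander: round aluminium housing, 46 mm diameter, 38 mm high, on the cabinet top right of the fixture. Origin: centre of its underside.
- hex: Bystander: dark hex key, 33 x 82 x 5 mm, lying flat on the cabinet top in front of the fixture. Origin: centre of its underside.
Things that resemble listed ones, but are neither listed nor needed, are in the scene too. Leave any brown look-alike of the part alone.

How it is judged:
On the way, in this order (a step that is already met when the one before it is completed fails the run):
1. the V-block rests against the rail, within 11 degrees of square, still at least 30 mm short of the pocket (x of part in the frame of fixture above 0.029 m and angle between the x axis of part and the y axis of fixture, either way round below 0.2 rad and y of part in the frame of fixture below 0.047 m), for 0.2 s.
2. the V-block slides up to the pocket mouth while against the rail (x of part in the frame of fixture above 0.028 m and y of part in the frame of fixture between 0.047 and 0.085 m), for 0.04 s.
At the end, for the whole second after the job is handed in: The V-block stands flat on the plate in the corner pocket, within 4 mm of the rail and of the end stop, square to the rail within 4.5 degrees, at rest, and every bystander is within 15 mm of where it began (x of part in the frame of fixture above 0.031 m and y of part in the frame of fixture above 0.0945 m and angle between the x axis of part and the y axis of fixture, either way round below 0.08 rad and z of part in the frame of fixture below 0.015 m and angle between part's own z axis and vertical below 0.06 rad and linear speed of part below 0.01 m/s and distance of each of bush, spare_block, housing_a, housing_b, hex from where it was at the start of the episode below 0.015 m); the robot touches nothing.
It fails at once if the V-block is lifted more than 6 mm off the plate (z of part in the frame of fixture above 0.018 m).
It fails at once if the V-block is tipped by more than 17 degrees (angle between part's own z axis and vertical above 0.3 rad).
It fails at once if a bystander is moved by more than 15 mm (distance of any of bush, spare_block, housing_a, housing_b, hex from where it was at the start of the episode above 0.015 m).
It also fails if it takes over 61 s, if anything falls off the work surface, if the arm or the gripper's body presses on something with over 40 N, if the wrist force passes 120 N, or if a joint passes its speed limit or range.

ROBOT

A 6-joint arm with a two-finger parallel gripper is mounted at the origin on a cart in front of the work surface, level with it; the furniture and walls round the work are solid. World frame = base frame: x ahead of the robot, y to its left, z up, the work surface at z = 0. Lengths are in m, angles in rad, forces in N, time in s.
With the tool pointing down it reaches from about 0.35 to 0.875 m from the base axis. Payload 15.5 kg.
Tool frame: the origin (TCP) lies midway between the tips of the shut fingers; the grasp point (between the pads) lies 19 mm behind it; z points along the fingers, x is the direction in which the jaws open and shut, and the axes are right-handed (so a half turn about z gives the same grasp; the last joint's range is limited). The gripper opens to 85 mm and grips with 20 to 120 N. Pads are 22 mm wide; open, the fingers measure 114 mm over their backs; the gripper's body (76 mm by 85 mm) begins 54 mm behind the grasp point. The pads swing forward as they close: fully open they stand 13 mm farther back than shut.
Start: joints at [1.034, 0.494, 1.345, -0, 1.302, -0.096], TCP at [0.267, 0.565, 0.231] pointing down, gripper open.
Joint ranges: [-2.91, 2.91], [-0.82, 2.16], [0.22, 2.67], [-1.22, 4.37], [0.12, 2.79], [-3.08, 3.08]. Speed limits (rad/s): [1.89, 1.89, 2.57, 3.01, 3.01, 3.01].

INTERFACE

Orientations are given as a 3x3 rotation matrix whose columns are the frame's x, y, z axes.
In Python, from workcell import state, optics, hand_in gives the robot as it stands.
- The arm moves only by the tool servo_tool, never from a script. Its argument "moves" is a list that holds one entry, the list of rows, each a list of 7 numbers: the turn, a rotation vector about the world's x, y, z in rad, then the shift along the world's x, y, z in m, then the closure, from 0 (fully open) to 1 (shut). A call has exactly 8 rows; each row shifts and turns the pose as measured when the row begins; what a row does not reach is not made up. A row lasts 1/12 s, in which the tool goes at most 41.7 mm and 7.16 degrees, less where a joint would pass 70% of its speed; a pose out of reach is approached as far as the arm can. A call is refused whole if a number of a shift passes 0.0417 or a number of a turn 0.125, either way. A call with a gripper value outside its range is refused whole. The fingers move at their own pace and stop on an object; the grip force is fixed at half the most. Time passes only in rows, so rows that do not move let the fingers close, or fill a call up. It gives the time, the measured TCP pose, the force and the opening at its end, in the units of the state.
- state(): the state, without advancing time (a new reading comes with each control period).
- optics.grab_frame(name): name is "scene" or "side" or "wrist"; returns a dict with "frame" (384x512x3 uint8, red, green, blue), "fx", "fy", "cx", "cy" (pixels), "origin" and "attitude" of the camera in the world; the wrist camera has in their place "hand_eye" (4x4, takes a point from camera to tool coordinates, whose origin is the TCP and whose axes are the tool frame's). Camera axes: x right, y down, z forward; pixel columns grow to the right and rows downward; lengths in m; the calibration is good to about 2 mm. A picture is of the moment at which its call begins: read the wrist's pose just before it. There is no depth.
- hand_in(): hands the job in, once; it reports no verdict.
The state is a dict: "time": time; "q": joint angles; "qvel": joint speeds; "effort": joint torques, N m; "tcp_pos": TCP position; "ee_rot": TCP orientation; "force": force on the tool from outside, world axes, zero at the start; "ft_torque": the same for the moment, N m; "gripper_width": finger opening in m.
Only numpy, scipy, OpenCV 4.12 (cv2) and the standard library are available. Lean on these libraries where they do the work, as an engineer would, in place of code of your own. Each camera call takes 0.05 s, during which the arm holds its last target.

## Working session

There is one attempt and no reset: what is moved stays moved. The work goes in short steps, Python scripts to look and compute and a tool call to move; the robot and the scene stay as the last step left them, time stands still between calls to the robot, and variables do not carry over. Pictures are saved under pics/ and viewed, and the job is handed in when it is done.

Besides the shell and the picture viewer there is one more tool, called after "Emit:" as a command line: name --argument value ..., lists and objects as JSON in quotes. servo_tool: Moves the arm, as the interface text tells. Its arguments: {"type":"object","properties":{"moves":{"type":"array","items":{"type":"array","items":{"type":"array","items":{"type":"number"}}}}},"required":["moves"]}

```bash
mkdir -p pics; ls
python3 - <<'E'
from workcell import state, optics
import cv2,numpy as np
s=state()
print(s)
for n in ["scene","side","wrist"]:
    f=optics.grab_frame(n)
    cv2.imwrite(f"pics/{n}0.png",f["frame"][:,:,::-1])
    print(n,{k:(np.round(v,4).tolist() if k!="frame" else 0) for k,v in f.items()})
E
```

```text
pics
{'time': 0.0, 'q': array([ 1.03452797e+00,  4.94201177e-01,  1.34614777e+00, -2.15711267e-05,
        1.30252864e+00, -9.54837974e-02]), 'qvel': array([-0.00086736,  0.00143788, -0.00059388, -0.00125568,  0.00068381,
       -0.00010551]), 'effort': array([ 1.06726664e-03, -8.82176042e+01, -3.83872712e+01,  5.21491040e-05,
        1.02885548e-02,  7.44291856e-05]), 'tcp_pos': array([0.26645512, 0.56493556, 0.23068344]), 'ee_rot': array([[ 4.26643576e-01,  9.04419621e-01, -6.38636049e-04],
       [ 9.04418939e-01, -4.26644042e-01, -1.11518747e-03],
       [-1.28106769e-03, -1.01806969e-04, -9.99999174e-01]]), 'force': array([-0.60439394, -0.56925797, -0.25906134]), 'ft_torque': array([ 0.03911939,  0.03889641, -0.01470596]), 'gripper_width': 0.08540002466915152}
scene {'frame': 0, 'fx': 362.4474, 'fy': 362.4474, 'cx': 253.4117, 'cy': 193.5339, 'origin': [0.0288, -0.505, 0.5137], 'attitude': [[0.7387, -0.3583, 0.5709], [-0.6736, -0.4213, 0.6072], [0.0229, -0.8331, -0.5526]]}
side {'frame': 0, 'fx': 471.7967, 'fy': 471.7967, 'cx': 244.2777, 'cy': 194.4111, 'origin': [0.342, -1.1348, 0.7757], 'attitude': [[0.9886, -0.0778, 0.1286], [-0.1502, -0.5313, 0.8338], [0.0035, -0.8436, -0.537]]}
wrist {'frame': 0, 'fx': 341.7507, 'fy': 341.7507, 'cx': 249.236, 'cy': 190.8938, 'hand_eye': [[1.0, 0.0014, 0.0004, -0.0002], [-0.0015, 0.9491, 0.3148, -0.0814], [0.0, -0.3148, 0.9491, -0.1433], [0.0, 0.0, 0.0, 1.0]]}
```

View pics/scene0.png

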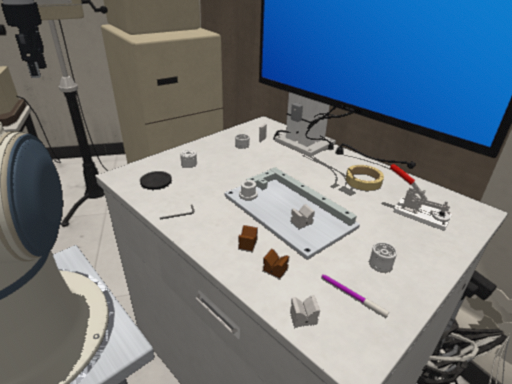

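View pics/side0.png

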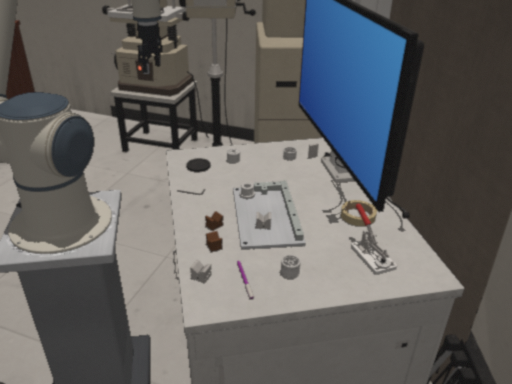

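View pics/wrist0.png

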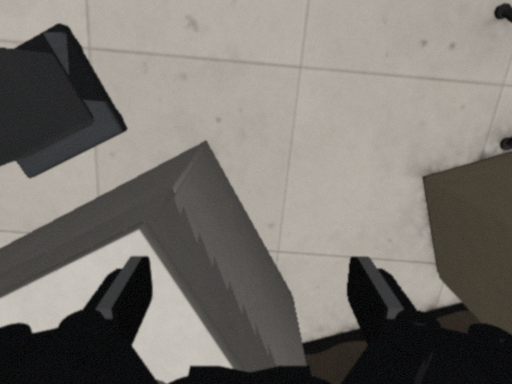

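Scene view: the steel V-block stands on the plate at (302,215). The other candidates are the spare block at (305,310) on the cabinet, and brown look-alikes at (248,237) and (276,262). The bush is at (248,190). I choose the one on the plate and check it in a close crop.

```bash
cat > h.py <<'E'
import numpy as np, cv2
from workcell import state, optics
def cam(name):
    s=state(); f=optics.grab_frame(name)
    if name=="wrist":
        T=np.eye(4);T[:3,:3]=s["ee_rot"];T[:3,3]=s["tcp_pos"]
        C=T@np.array(f["hand_eye"]); f["origin"]=C[:3,3]; f["attitude"]=C[:3,:3]
    return f
def ray(f,u,v,z):
    d=np.array(f["attitude"])@np.array([(u-f["cx"])/f["fx"],(v-f["cy"])/f["fy"],1.0])
    o=np.array(f["origin"]); return o+d*(z-o[2])/d[2]
def proj(f,p):
    c=np.array(f["attitude"]).T@(np.array(p)-np.array(f["origin"]))
    return np.array([f["fx"]*c[0]/c[2]+f["cx"],f["fy"]*c[1]/c[2]+f["cy"]])
E
python3 - <<'E'
from h import *
f=cam("scene"); im=f["frame"][:,:,::-1]
c=im[155:265,210:370]; cv2.imwrite("pics/crop1.png",cv2.resize(c,None,fx=5,fy=5,interpolation=cv2.INTER_CUBIC))
for n,u,v,z in [("part",302,216,.03),("bush",248,190,.03),("railL",278,170,.032),("railR",354,220,.032),("plate near corner R",308,249,.012),("plateL",226,196,.012),("plateR",357,222,.012)]:
    print(n,ray(f,u,v,z).round(4))
E
```

```text
part [ 0.5499 -0.1101  0.03  ]
bush [0.5289 0.0467 0.03  ]
railL [0.6533 0.0658 0.032 ]
railR [ 0.6237 -0.1959  0.032 ]
plate near corner R [ 0.4939 -0.1778  0.012 ]
plateL [0.488  0.0821 0.012 ]
plateR [ 0.6473 -0.1919  0.012 ]
```

View pics/crop1.png

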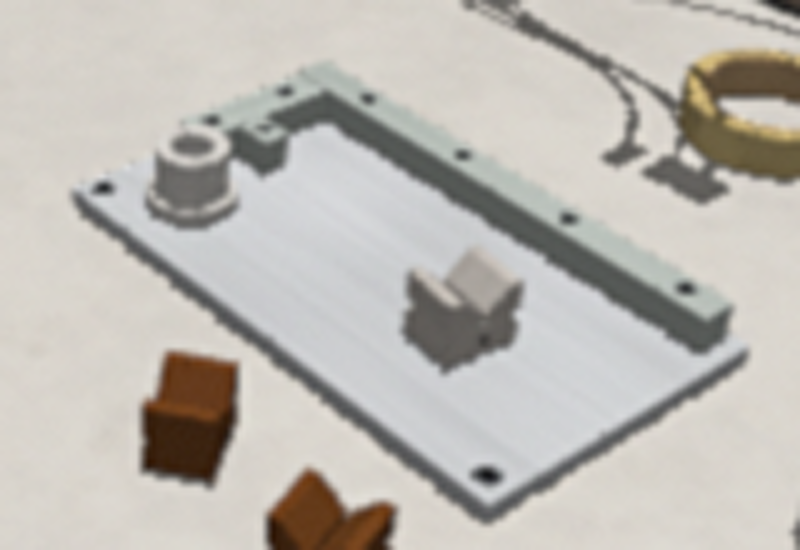

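The crop confirms it: a bare steel V-block on the plate, clear of the rail, with the pocket at the left end behind the bush. Next I move the wrist camera over it.

Emit:
servo_tool --moves '[[[0,0,0.015,0.012,-0.03,0.006,0],[0,0,0.015,0.012,-0.03,0.006,0],[0,0,0.015,0.012,-0.03,0.006,0],[0,0,0.015,0.012,-0.03,0.006,0],[0,0,0.015,0.012,-0.03,0.006,0],[0,0,0.015,0.012,-0.03,0.006,0],[0,0,0.015,0.012,-0.03,0.006,0],[0,0,0.015,0.012,-0.03,0.006,0]]]'

```text
time: 0.87
tcp_pos: [0.3613, 0.3192, 0.2774]
ee_rot: [[0.303, 0.953, -0.003], [0.953, -0.303, -0.003], [-0.003, -0.002, -1.0]]
force: [0.9, 0.4, -0.5]
gripper_width: 0.0855
```

Emit:
servo_tool --moves '[[[0,0,0.015,0.012,-0.03,0.006,0],[0,0,0.015,0.012,-0.03,0.006,0],[0,0,0.015,0.012,-0.03,0.006,0],[0,0,0.015,0.012,-0.03,0.006,0],[0,0,0.015,0.012,-0.03,0.006,0],[0,0,0.015,0.012,-0.03,0.006,0],[0,0,0.015,0.012,-0.03,0.006,0],[0,0,0.015,0.012,-0.03,0.006,0]]]'

```text
time: 1.53
tcp_pos: [0.4584, 0.0663, 0.3282]
ee_rot: [[0.18, 0.984, -0.002], [0.984, -0.18, -0.003], [-0.003, -0.001, -1.0]]
force: [0.1, 0.6, 0.6]
gripper_width: 0.0853
```

Emit:
servo_tool --moves '[[[0,0,0.015,0.014,-0.03,0.003,0],[0,0,0.015,0.014,-0.03,0.003,0],[0,0,0.015,0.014,-0.03,0.003,0],[0,0,0.015,0.014,-0.03,0.003,0],[0,0,0,0.01,0,0.003,0],[0,0,0,0,0,0,0],[0,0,0,0,0,0,0],[0,0,0,0,0,0,0]]]'

```text
time: 2.2
tcp_pos: [0.5272, -0.0671, 0.3443]
ee_rot: [[0.123, 0.992, -0.001], [0.992, -0.123, -0.004], [-0.004, -0.0, -1.0]]
force: [0.2, 0.4, 0.1]
gripper_width: 0.0852
```

Run:
```python
from h import *
s=state();print(s["tcp_pos"],s["qvel"].round(4),s["q"])
f=cam("wrist"); 
import pickle; pickle.dump(f,open("w1.pkl","wb"))
im=f["frame"][:,:,::-1]
cv2.imwrite("pics/wrist1.png",cv2.resize(im,(768,576),interpolation=cv2.INTER_CUBIC))
```

```text
[ 0.52723781 -0.06705145  0.34431979] [ 0.0014 -0.0038  0.0146  0.0006 -0.0035  0.0017] [-0.23634511  0.26504632  1.39835909 -0.00399643  1.47789873 -1.68325896]
```

View pics/wrist1.png

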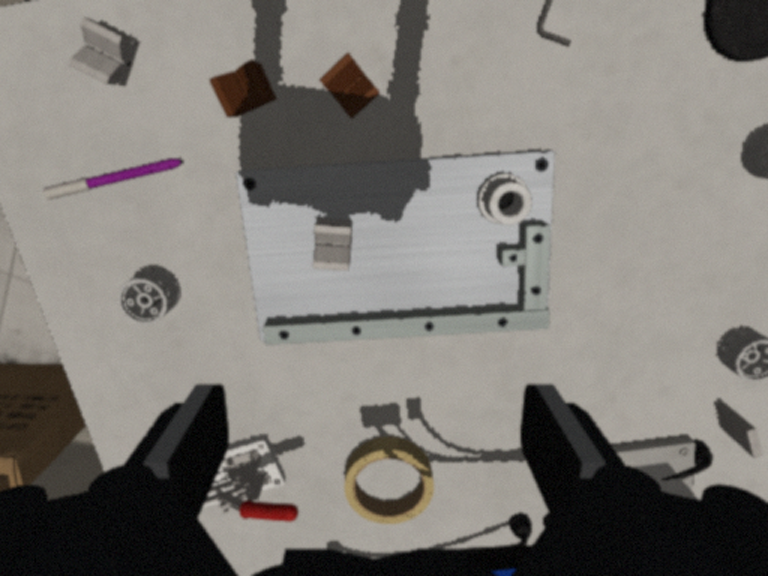

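The wrist view shows the whole plate at (240–552, 150–345), with the part at (333,243), the bush at (503,198), the keeper at (512,255) and the rail along row ~325. Now I zoom in to measure.

Run:
```python
from h import *
import pickle; f=pickle.load(open("w1.pkl","rb"))
im=f["frame"][:,:,::-1]
c=im[95:240,150:385]
cv2.imwrite("pics/crop2.png",cv2.resize(c,None,fx=3.4,fy=3.4,interpolation=cv2.INTER_CUBIC))
c=im[138:188,195:245]
cv2.imwrite("pics/crop3.png",cv2.resize(c,None,fx=10,fy=10,interpolation=cv2.INTER_CUBIC))
```

```text
(no output)
```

View pics/crop2.png

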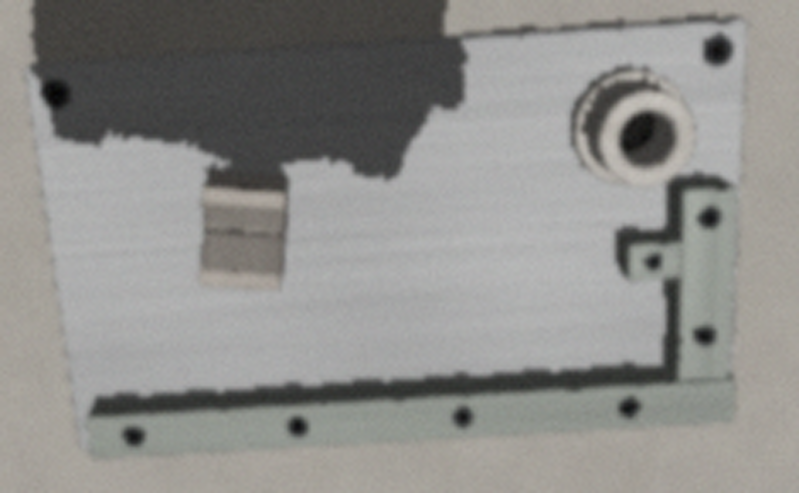

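View pics/crop3.png

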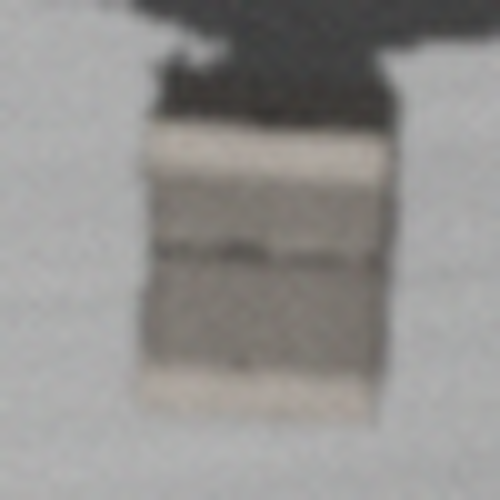

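```bash
cat > fit.py <<'E'
from h import *
def rigid(loc,wld):
    a=np.array(loc,float);b=np.array(wld,float);am,bm=a.mean(0),b.mean(0)
    c=((a-am)[:,0]+1j*(a-am)[:,1]);d=((b-bm)[:,0]+1j*(b-bm)[:,1])
    z=(np.conj(c)*d).sum();th=np.angle(z);R=np.array([[np.cos(th),-np.sin(th)],[np.sin(th),np.cos(th)]])
    t=bm-R@am; return R,t,th,((R@a.T).T+t-b),abs(z)/(abs(c)**2).sum()
E
python3 - <<'E'
from fit import *
import pickle; f=pickle.load(open("w1.pkl","rb"))
P=lambda u,v,z: ray(f,150+u/3.4,95+v/3.4,z)[:2]
pts=[((75,-135),(90,458),.032),((75,140),(735,419),.032),((55,-135),(95,416),.032),((-27,137),(738,190),.032),((-27,115),(683,190),.032),((-6,94),(630,243),.032),((10,94),(630,279),.032),((-90,145),(742,18),.012),((-90,-145),(32,72),.012)]
L=np.array([p[0] for p in pts])/1000; W=np.array([P(*p[1],p[2]) for p in pts])
R,t,th,res,sc=rigid(L,W)
print("fixture",t.round(4),"yaw",np.degrees(th).round(2),"scale",sc.round(4));print((res*1000).round(1).tolist())
Q=lambda u,v,z: ray(f,195+u/10,138+v/10,z)[:2]
c=np.array([Q(*p,.046) for p in [(150,122),(395,133),(375,425),(138,410)]])
print("part corners",c.round(4).tolist(),"sides",np.linalg.norm(np.roll(c,-1,0)-c,axis=1).round(4))
print("part in fix",((c-t)@R*1000).round(1).tolist(),((c.mean(0)-t)@R*1000).round(1), "world",c.mean(0))
b=P(636,125,.012+.017); print("bush~",b,((b-t)@R*1000).round(1))
# side/scene check of rail ends
for n in ["scene","side"]:
    g=cam(n)
    for q in [(-90,-145,12),(-90,145,12),(80,-145,12),(75,140,32),(-6,94,32)]:
        w=R@(np.array(q[:2])/1000)+t; print(n,q,proj(g,[*w,q[2]/1000]).round(1))
E
```

```text
fixture [ 0.5766 -0.0494] yaw -3.08 scale 0.9887
[[1.5, 1.3], [1.3, 0.8], [0.5, -3.4], [-1.9, 0.7], [-0.5, 0.4], [0.2, 0.1], [1.1, -0.1], [-0.1, 3.1], [-2.1, -2.8]]
part corners [[0.5297, -0.1202], [0.535, -0.0886], [0.5743, -0.0966], [0.5684, -0.128]] sides [0.0321 0.0401 0.032  0.0394]
part in fix [[-43.0, -73.3], [-39.4, -41.4], [0.2, -47.3], [-4.0, -79.0]] [-21.6 -60.3] world [ 0.55184936 -0.10837231]
bush~ [0.52878275 0.04981586] [-53.1  96.5]
scene (-90, -145, 12) [307.5 255.3]
scene (-90, 145, 12) [223.5 192. ]
scene (80, -145, 12) [359.8 223.1]
scene (75, 140, 32) [274.1 166.4]
scene (-6, 94, 32) [262.4 183.1]
side (-90, -145, 12) [240.7 245.3]
side (-90, 145, 12) [232.2 186.7]
side (80, -145, 12) [305.6 241.6]
side (75, 140, 32) [285.5 179.5]
side (-6, 94, 32) [261.4 188.6]
```

The fixture fit is consistent: scale 0.99 and residuals within 3.5 mm. The part measures 32×40 mm, sits at fixture (-22,-60) and is about 7° off. I go down in front of it with the fingers shut and squared to the rail.

Emit:
servo_tool --moves '[[[0,0,0.009,-0.0035,-0.005,-0.03,1],[0,0,0.009,-0.0035,-0.005,-0.03,1],[0,0,0.009,-0.0035,-0.005,-0.03,1],[0,0,0.009,-0.0035,-0.005,-0.03,1],[0,0,0.009,-0.0035,-0.005,-0.03,1],[0,0,0.009,-0.0035,-0.005,-0.03,1],[0,0,0.009,-0.0035,-0.005,-0.03,1],[0,0,0.009,-0.0035,-0.005,-0.03,1]]]'

```text
time: 3.02
tcp_pos: [0.499, -0.102, 0.1042]
ee_rot: [[0.038, 0.999, 0.018], [0.999, -0.038, -0.007], [-0.006, 0.018, -1.0]]
force: [1.4, 0.4, -1.1]
gripper_width: 0.0002
```

Emit:
servo_tool --moves '[[[0,0,0,0,0,0,1],[0,0,0,0,0,0,1],[0,0,0,0,0,0,1],[0,0,0,0,0,0,1],[0,0,0,0,0,0,1],[0,0,0,0,0,0,1],[0,0,0,0,0,0,1],[0,0,0,0,0,0,1]]]'

```text
time: 3.68
tcp_pos: [0.4993, -0.0997, 0.1073]
ee_rot: [[0.036, 0.999, 0.019], [0.999, -0.036, -0.007], [-0.006, 0.019, -1.0]]
force: [-0.1, 0.4, 0.2]
gripper_width: -0.0001
```

Run:
```python
from h import *
s=state();print(s["time"],s["tcp_pos"],s["ee_rot"].round(4).tolist(),s["gripper_width"])
t=np.array([.5766,-.0494]);th=np.radians(-3.08);R=np.array([[np.cos(th),-np.sin(th)],[np.sin(th),np.cos(th)]])
print("tcp in fix",(s["tcp_pos"][:2]-t)@R*1000, "tool yaw vs fix", np.degrees(np.arctan2(-s["ee_rot"][0,0],s["ee_rot"][1,0])-th))
f=cam("wrist");g=cam("scene")
cv2.imwrite("pics/w2.png",f["frame"][:,:,::-1])
cv2.imwrite("pics/s2.png",cv2.resize(g["frame"][100:270,180:400,::-1],None,fx=3.4,fy=3.4,interpolation=cv2.INTER_CUBIC))
```

```text
3.6833 [ 0.49925703 -0.09967649  0.10734179] [[0.0361, 0.9992, 0.0187], [0.9993, -0.036, -0.0072], [-0.0065, 0.019, -0.9998]] -6.454771448972902e-05
tcp in fix [-74.52988146 -54.35952486] tool yaw vs fix 1.0120689863741055
```

View pics/w2.png

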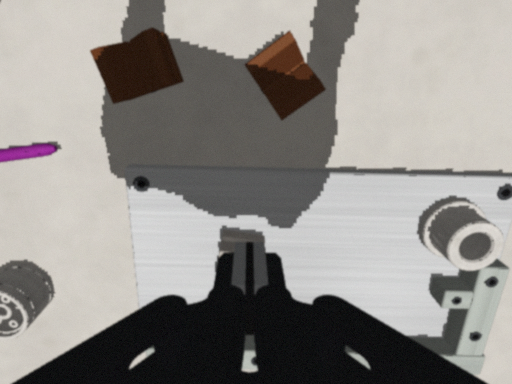

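View pics/s2.png

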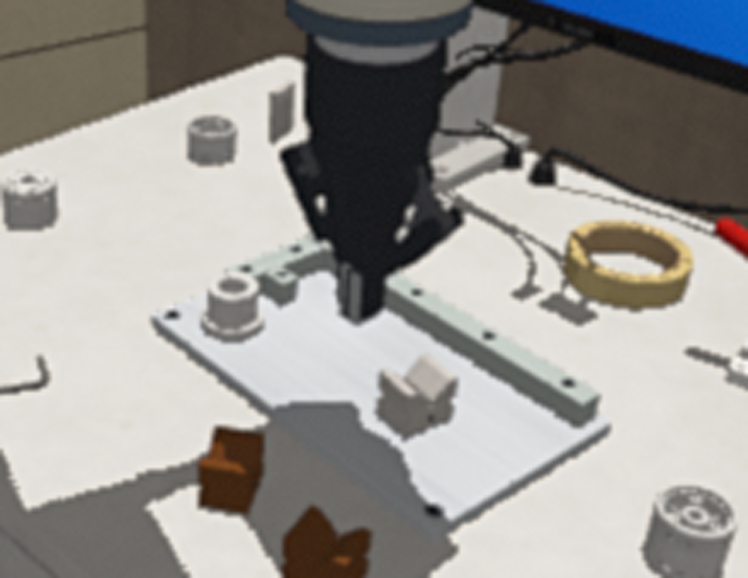

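The wrist view shows the shut fingers hanging in front of the block at (240,240). The plate between it and the fingers is clear. I descend with a small shift to the right.

Emit:
servo_tool --moves '[[[0,0,-0.004,0,-0.0015,-0.018,1],[0,0,-0.004,0,-0.0015,-0.018,1],[0,0,-0.004,0,-0.0015,-0.018,1],[0,0,-0.004,0,-0.0015,-0.018,1],[0,0,0,0,0,-0.008,1],[0,0,0,0,0,-0.004,1],[0,0,0,0,0,0,1],[0,0,0,0,0,0,1]]]'

```text
time: 4.45
tcp_pos: [0.5005, -0.1064, 0.0216]
ee_rot: [[0.053, 0.998, 0.022], [0.999, -0.053, -0.009], [-0.007, 0.022, -1.0]]
force: [0.0, 0.4, 1.0]
gripper_width: 0.0001
```

```bash
cat >> fit.py <<'E'
t=np.array([.5766,-.0494]);th=np.radians(-3.08);R=np.array([[np.cos(th),-np.sin(th)],[np.sin(th),np.cos(th)]])
def rep():
    s=state();print(round(s["time"],2),s["tcp_pos"].round(4),"force",s["force"].round(1),"fix",((s["tcp_pos"][:2]-t)@R*1000).round(1),"yaw",np.degrees(np.arctan2(-s["ee_rot"][0,0],s["ee_rot"][1,0])-th).round(2))
E
python3 -c "
from fit import *
rep()
f=cam('wrist');g=cam('scene')
cv2.imwrite('pics/w3.png',f['frame'][:,:,::-1])
cv2.imwrite('pics/s3.png',cv2.resize(g['frame'][150:270,200:380,::-1],None,fx=4,fy=4,interpolation=cv2.INTER_CUBIC))
"
```

```text
4.45 [ 0.5005 -0.1064  0.0216] force [0.  0.4 1. ] fix [-73. -61.] yaw 0.05
```

View pics/s3.png

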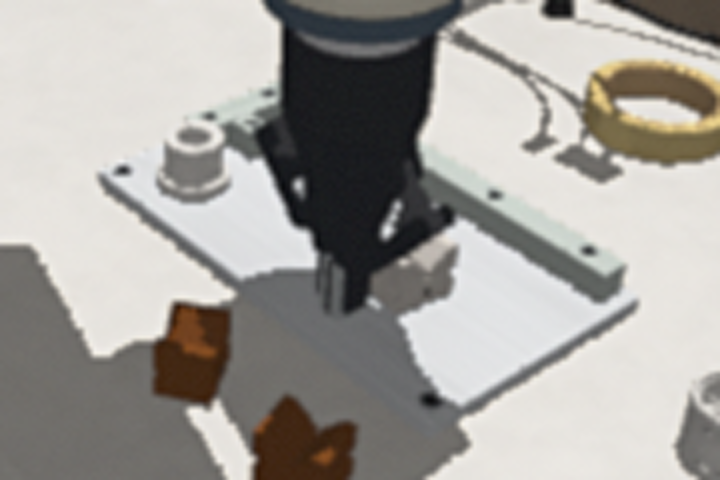

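View pics/w3.png

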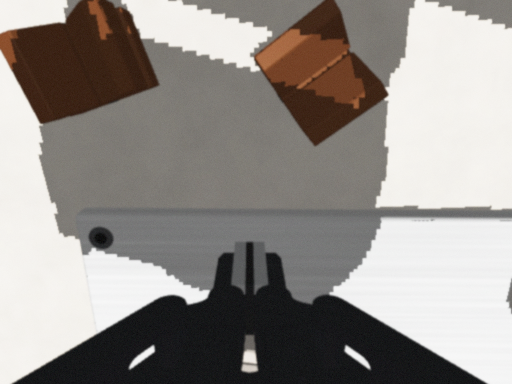

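The tip is about 10 mm above the plate and the plate edge is level in the wrist image, so the yaw is right. I push straight back.

Emit:
servo_tool --moves '[[[0,0,0,0.006,-0.0003,-0.0005,1],[0,0,0,0.006,-0.0003,0,1],[0,0,0,0.006,-0.0003,0,1],[0,0,0,0.005,-0.0003,0,1],[0,0,0,0.005,-0.0003,0,1],[0,0,0,0.005,-0.0003,0,1],[0,0,0,0.005,-0.0003,0,1],[0,0,0,0.005,-0.0003,0,1]]]'

```text
time: 5.22
tcp_pos: [0.5485, -0.109, 0.0238]
ee_rot: [[0.053, 0.998, 0.025], [0.999, -0.052, -0.01], [-0.008, 0.025, -1.0]]
force: [-1.9, 0.7, 1.2]
gripper_width: -0.0003
```

```bash
python3 -c "
from fit import *
rep()
g=cam('scene');d=cam('side')
a=cv2.resize(g['frame'][150:270,200:380,::-1],None,fx=3,fy=3,interpolation=cv2.INTER_CUBIC)
b=cv2.resize(d['frame'][160:260,220:320,::-1],None,fx=3.6,fy=3.6,interpolation=cv2.INTER_CUBIC)[:360,:250]
cv2.imwrite('pics/s4.png',np.hstack([a,b]))
"
```

```text
5.22 [ 0.5485 -0.109   0.0238] force [-1.9  0.7  1.2] fix [-24.8 -61.1] yaw 0.07
```

View pics/s4.png

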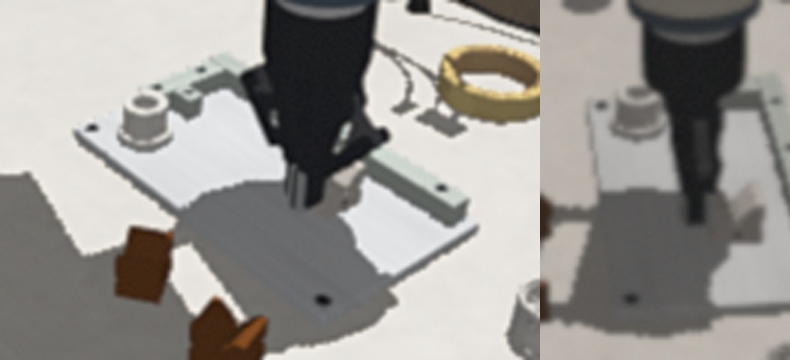

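The block moves with the fingers at about 2 N. I continue towards the rail and correct the small upward drift.

Emit:
servo_tool --moves '[[[0,0,0,0.005,-0.0003,-0.001,1],[0,0,0,0.005,-0.0003,-0.001,1],[0,0,0,0.004,-0.0002,-0.001,1],[0,0,0,0.004,-0.0002,-0.001,1],[0,0,0,0.003,-0.0002,-0.001,1],[0,0,0,0.003,-0.0002,-0.001,1],[0,0,0,0.002,-0.0001,-0.0005,1],[0,0,0,0.002,-0.0001,-0.0005,1]]]'

```text
time: 5.98
tcp_pos: [0.577, -0.1103, 0.0156]
ee_rot: [[0.052, 0.998, 0.02], [0.999, -0.052, -0.009], [-0.008, 0.021, -1.0]]
force: [-18.8, 0.1, 11.8]
gripper_width: 0.0001
```

```bash
python3 -c "
from fit import *
rep()
g=cam('scene');d=cam('side')
a=cv2.resize(g['frame'][150:270,200:380,::-1],None,fx=3,fy=3,interpolation=cv2.INTER_CUBIC)
b=cv2.resize(d['frame'][160:260,220:320,::-1],None,fx=3.6,fy=3.6,interpolation=cv2.INTER_CUBIC)[:360,:260]
cv2.imwrite('pics/s5.png',np.hstack([a,b]))
"
```

```text
5.98 [ 0.577  -0.1103  0.0156] force [-18.8   0.1  11.8] fix [  3.7 -60.8] yaw 0.08
```

View pics/s5.png

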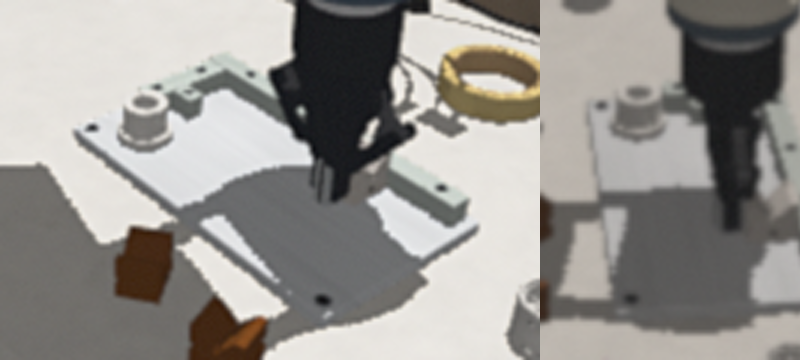

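The fingers stop at x=3.7 (4 expected) with 19 N back, so the block is on the rail. I hold, back off, rise and look.

Emit:
servo_tool --moves '[[[0,0,0,0,0,0,1],[0,0,0,0,0,0,1],[0,0,0,0,0,0,1],[0,0,0,-0.006,0.0003,0,1],[0,0,0,-0.015,0.0008,0,1],[0,0,0,-0.015,0,0.02,1],[0,0,0,0,-0.01,0.04,1],[0,0,0,0,-0.01,0.04,1]]]'

```text
time: 6.75
tcp_pos: [0.5352, -0.1268, 0.1109]
ee_rot: [[0.051, 0.999, 0.01], [0.999, -0.051, -0.005], [-0.004, 0.011, -1.0]]
force: [0.1, -0.2, -0.1]
gripper_width: -0.0
```

Emit:
servo_tool --moves '[[[0,0,0,0.008,-0.012,0.03,1],[0,0,0,0.008,-0.012,0.03,1],[0,0,0,0.008,-0.012,0,1],[0,0,0,0,-0.008,0,1],[0,0,0,0,0,0,1],[0,0,0,0,0,0,1],[0,0,0,0,0,0,1],[0,0,0,0,0,0,1]]]'

```text
time: 7.42
tcp_pos: [0.5587, -0.1738, 0.1806]
ee_rot: [[0.052, 0.998, 0.02], [0.999, -0.052, -0.008], [-0.007, 0.02, -1.0]]
force: [-0.0, -0.2, 0.1]
gripper_width: -0.0001
```

```bash
python3 -c "
from fit import *
import pickle
rep()
f=cam('wrist'); pickle.dump(f,open('w6.pkl','wb'))
cv2.imwrite('pics/w6.png',cv2.resize(f['frame'][:,:,::-1],(768,576),interpolation=cv2.INTER_CUBIC))
"
```

```text
7.42 [ 0.5587 -0.1738  0.1806] force [-0.  -0.2  0.1] fix [ -11.2 -125.2] yaw 0.11
```

View pics/w6.png

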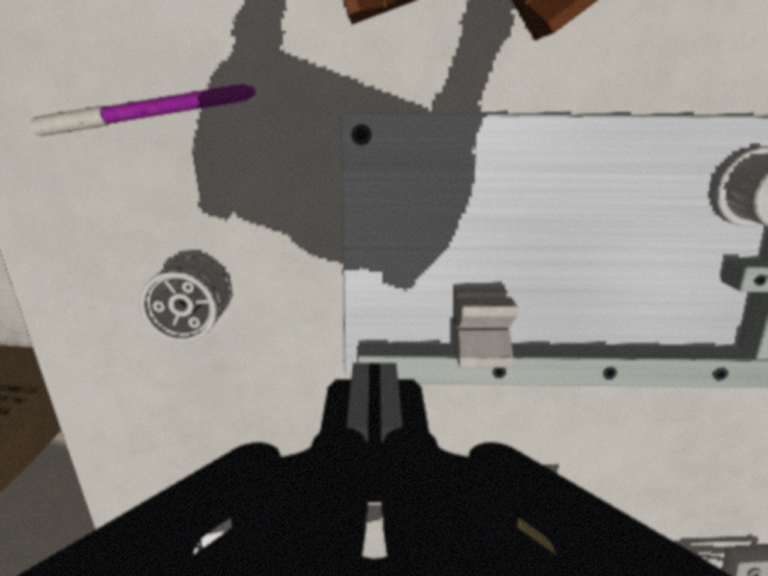

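The block now stands at (485,335) with its back on the rail face, and looks square. I zoom in to measure it.

```bash
python3 -c "
import pickle,cv2
f=pickle.load(open('w6.pkl','rb'))
cv2.imwrite('pics/c6.png',cv2.resize(f['frame'][180:260,280:380,::-1],None,fx=7,fy=7,interpolation=cv2.INTER_CUBIC))
"
```

```text
(no output)
```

View pics/c6.png

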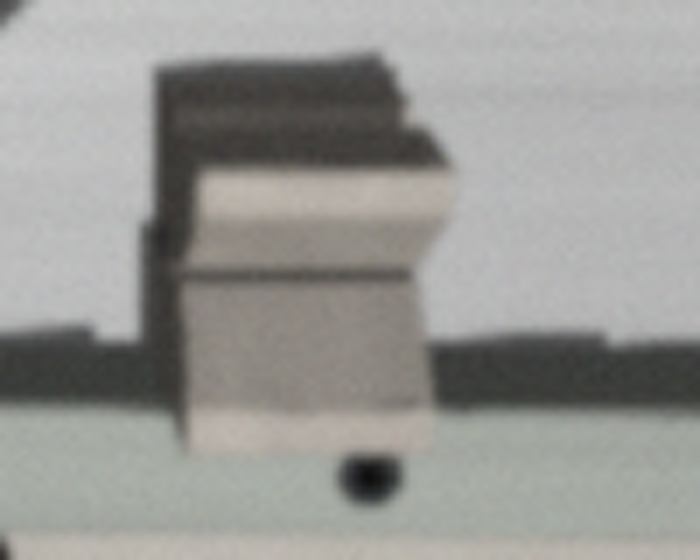

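```bash
python3 -c "
from fit import *
import pickle
f=pickle.load(open('w6.pkl','rb'))
Q=lambda u,v,z:(ray(f,280+u/7,180+v/7,z)[:2]-t)@R*1000
c=np.array([Q(*p,.046) for p in [(197,170),(455,170),(432,450),(190,452)]])
print(c.round(1).tolist(),c.mean(0).round(1))
print('rail face', Q(20,405,.032).round(1),Q(650,408,.032).round(1))
w=R@np.array([.033,-.105])+t; print('target world',w.round(4))
"
```

```text
[[14.4, -74.7], [14.2, -42.8], [53.1, -42.0], [53.7, -73.3]] [ 33.8 -58.2]
rail face [ 54.2 -94.1] [54.1 -9.1]
target world [ 0.6039 -0.156 ]
```

The block is against the rail (centre about 34.5, -58, within 1.5° of square), so step 1 is satisfied. I move to its right-hand side.

Emit:
servo_tool --moves '[[[0,0,0,0.006,0.0025,-0.02,1],[0,0,0,0.006,0.0025,-0.02,1],[0,0,0,0.006,0.0025,-0.02,1],[0,0,0,0.006,0.0025,-0.02,1],[0,0,0,0.006,0.0025,-0.02,1],[0,0,0,0.006,0.0025,-0.02,1],[0,0,0,0.006,0.0015,-0.015,1],[0,0,0,0.003,0,0,1]]]'

```text
time: 8.13
tcp_pos: [0.6013, -0.1516, 0.0362]
ee_rot: [[0.049, 0.999, 0.013], [0.999, -0.049, -0.006], [-0.005, 0.014, -1.0]]
force: [-1.8, 0.5, -0.8]
gripper_width: 0.0003
```

```bash
python3 -c "
from fit import *
rep()
g=cam('scene');d=cam('side')
a=cv2.resize(g['frame'][150:270,220:380,::-1],None,fx=3.2,fy=3.2,interpolation=cv2.INTER_CUBIC)
b=cv2.resize(d['frame'][160:256,225:315,::-1],None,fx=4,fy=4,interpolation=cv2.INTER_CUBIC)[:384,:280]
cv2.imwrite('pics/s7.png',np.hstack([a[:384],b]))
"
```

```text
8.13 [ 0.6013 -0.1516  0.0362] force [-1.8  0.5 -0.8] fix [  30.2 -100.7] yaw 0.29
```

View pics/s7.png

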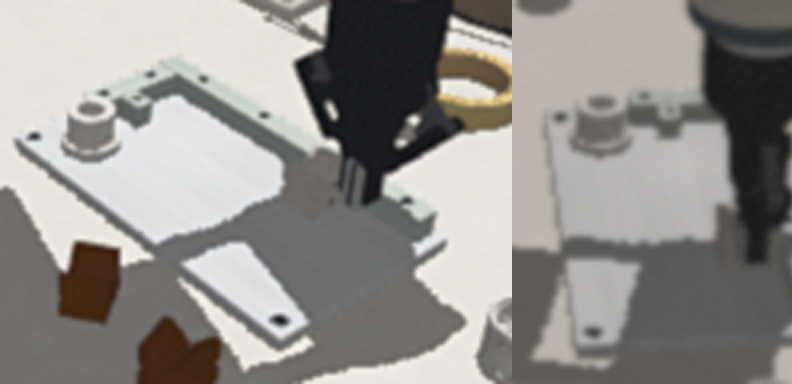

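Emit:
servo_tool --moves '[[[0,0,0,0.001,0,-0.006,1],[0,0,0,0.001,0,-0.006,1],[0,0,0,0.001,0,-0.003,1],[0,0,0,0.0004,0.006,0,1],[0,0,0,0.0004,0.006,0,1],[0,0,0,0.0004,0.006,0,1],[0,0,0,0.0004,0.006,0,1],[0,0,0,0.0004,0.006,0,1]]]'

```text
time: 8.9
tcp_pos: [0.6085, -0.1216, 0.0271]
ee_rot: [[0.05, 0.999, 0.021], [0.999, -0.05, -0.009], [-0.008, 0.022, -1.0]]
force: [-1.6, -2.3, -0.6]
gripper_width: -0.0004
```

```bash
python3 -c "
from fit import *
rep()
g=cam('scene');d=cam('side')
a=cv2.resize(g['frame'][150:270,220:380,::-1],None,fx=3.2,fy=3.2,interpolation=cv2.INTER_CUBIC)
b=cv2.resize(d['frame'][160:256,225:315,::-1],None,fx=4,fy=4,interpolation=cv2.INTER_CUBIC)[:384,:280]
cv2.imwrite('pics/s8.png',np.hstack([a[:384],b]))
"
```

```text
8.9 [ 0.6085 -0.1216  0.0271] force [-1.6 -2.3 -0.6] fix [ 35.7 -70.4] yaw 0.2
```

View pics/s8.png

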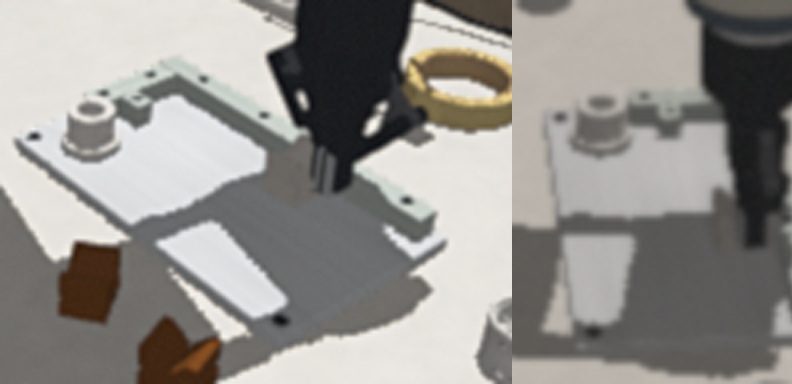

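Emit:
servo_tool --moves '[[[0,0,0,0.0004,0.007,-0.003,1],[0,0,0,0.0004,0.007,-0.003,1],[0,0,0,0.0004,0.007,-0.002,1],[0,0,0,0.0004,0.007,-0.001,1],[0,0,0,0.0004,0.007,-0.0005,1],[0,0,0,0.0004,0.007,-0.0005,1],[0,0,0,0.0004,0.007,-0.0005,1],[0,0,0,0.0004,0.007,-0.0005,1]]]'

```text
time: 9.67
tcp_pos: [0.6127, -0.0606, 0.0153]
ee_rot: [[0.05, 0.998, 0.023], [0.999, -0.05, -0.01], [-0.009, 0.023, -1.0]]
force: [0.1, -2.5, 1.3]
gripper_width: -0.0002
```

```bash
python3 -c "
from fit import *
rep()
g=cam('scene');d=cam('side')
a=cv2.resize(g['frame'][150:270,220:380,::-1],None,fx=3.2,fy=3.2,interpolation=cv2.INTER_CUBIC)
b=cv2.resize(d['frame'][160:256,225:315,::-1],None,fx=4,fy=4,interpolation=cv2.INTER_CUBIC)[:384,:280]
cv2.imwrite('pics/s9.png',np.hstack([a[:384],b]))
"
```

```text
9.67 [ 0.6127 -0.0606  0.0153] force [ 0.1 -2.5  1.3] fix [36.7 -9.3] yaw 0.22
```

View pics/s9.png

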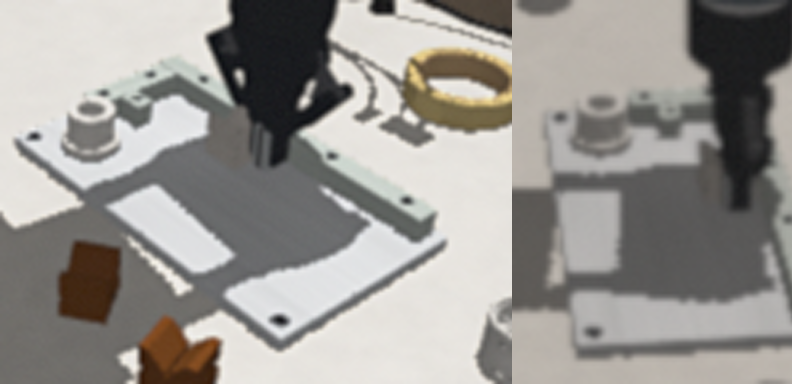

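Emit:
servo_tool --moves '[[[0,0,0,0.0003,0.006,0.001,1],[0,0,0,0.0003,0.006,0.0005,1],[0,0,0,0.0003,0.006,0,1],[0,0,0,0.0003,0.006,0,1],[0,0,0,0.0003,0.006,0,1],[0,0,0,0.0003,0.006,0,1],[0,0,0,0,0.002,0,1],[0,0,0,0,0,0,1]]]'

```text
time: 10.43
tcp_pos: [0.6142, -0.0179, 0.0167]
ee_rot: [[0.049, 0.999, 0.022], [0.999, -0.049, -0.009], [-0.008, 0.022, -1.0]]
force: [0.0, -1.2, 0.6]
gripper_width: -0.0001
```

Emit:
servo_tool --moves '[[[0,0,0,0,-0.008,0,1],[0,0,0,0,-0.012,0,1],[0,0,0,-0.005,-0.015,0.03,1],[0,0,0,-0.01,-0.02,0.04,1],[0,0,0,-0.01,-0.02,0.04,1],[0,0,0,-0.01,-0.02,0.03,1],[0,0,0,0,0,0,1],[0,0,0,0,0,0,1]]]'

```text
time: 11.1
tcp_pos: [0.5765, -0.1213, 0.1567]
ee_rot: [[0.05, 0.999, 0.019], [0.999, -0.05, -0.01], [-0.009, 0.02, -1.0]]
force: [0.9, 0.5, -1.3]
gripper_width: 0.0001
```

```bash
python3 -c "
from fit import *
import pickle
rep()
f=cam('wrist'); pickle.dump(f,open('w10.pkl','wb'))
cv2.imwrite('pics/w10.png',cv2.resize(f['frame'][:,:,::-1],(768,576),interpolation=cv2.INTER_CUBIC))
"
```

```text
11.1 [ 0.5765 -0.1213  0.1567] force [ 0.9  0.5 -1.3] fix [  3.8 -71.8] yaw 0.2
```

View pics/w10.png

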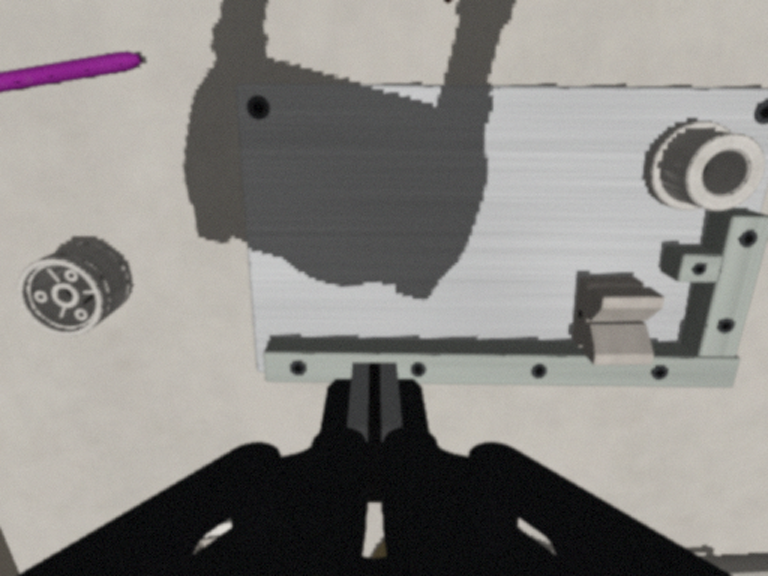

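```bash
python3 -c "
import pickle,cv2
f=pickle.load(open('w10.pkl','rb'))
cv2.imwrite('pics/c10.png',cv2.resize(f['frame'][150:262,370:500,::-1],None,fx=5,fy=5,interpolation=cv2.INTER_CUBIC))
"
```

```text
(no output)
```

View pics/c10.png

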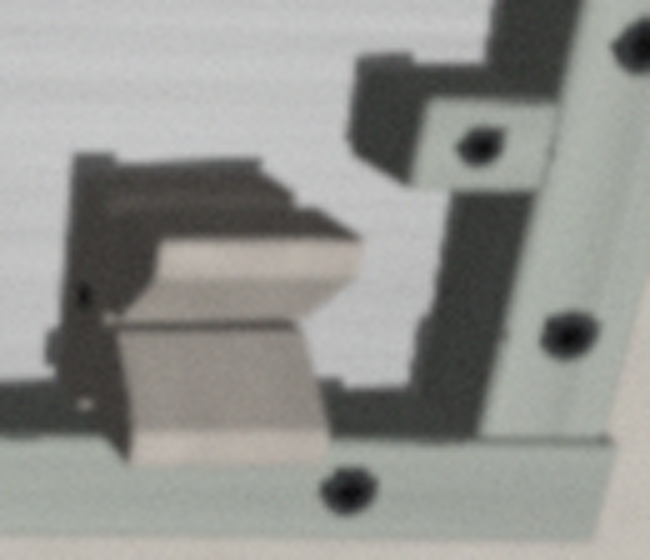

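```bash
python3 -c "
from fit import *
import pickle
f=pickle.load(open('w10.pkl','rb'))
Q=lambda u,v,z:(ray(f,370+u/5,150+v/5,z)[:2]-t)@R*1000
c=np.array([Q(*p,.046) for p in [(163,240),(360,238),(328,460),(130,465)]])
print(c.round(1).tolist(),c.mean(0).round(1))
print('rail face', Q(20,435,.032).round(1),Q(400,438,.032).round(1),'stop',Q(482,436,.032).round(1),Q(550,150,.032).round(1),'keeper',Q(415,187,.032).round(1),Q(428,97,.032).round(1))
s=state();print(s['tcp_pos'])
w=R@np.array([.034,.012])+t; print('target world',w.round(4))
"
```

```text
[[13.8, 47.9], [13.2, 78.6], [52.2, 80.9], [53.4, 48.6]] [33.1 64. ]
rail face [55.2 35.4] [ 55.2 100.9] stop [ 54.7 114.9] [  2.9 114.7] keeper [ 9.4 94.2] [-5.9 93.2]
[ 0.57683222 -0.12133062  0.15664835]
target world [ 0.6112 -0.0392]
```

Measured part centre is about (33.5, 64), 1–2° off square, with perhaps a 1–2 mm gap to the rail. It is in the mouth window and clear of the keeper. I reseat it gently on the rail from the front before driving it home.

Emit:
servo_tool --moves '[[[0,0,0,-0.002,0.022,0,1],[0,0,0,-0.002,0.022,0,1],[0,0,0,-0.002,0.022,0,1],[0,0,0,-0.002,0.022,-0.01,1],[0,0,0,-0.002,0.022,-0.01,1],[0,0,0,-0.002,0.022,-0.02,1],[0,0,0,0,0,-0.02,1],[0,0,0,0,0,0,1]]]'

```text
time: 11.82
tcp_pos: [0.5622, 0.0151, 0.0874]
ee_rot: [[0.052, 0.999, 0.013], [0.999, -0.052, -0.01], [-0.009, 0.013, -1.0]]
force: [-1.4, -0.8, -0.9]
gripper_width: 0.0001
```

```bash
python3 -c "
from fit import *
rep()"
```

```text
11.82 [0.5622 0.0151 0.0874] force [-1.4 -0.8 -0.9] fix [-17.9  63.6] yaw 0.11
```

Emit:
servo_tool --moves '[[[0,0,0,0,0,-0.02,1],[0,0,0,0,0,-0.02,1],[0,0,0,0,0,-0.015,1],[0,0,0,0,0,-0.007,1],[0,0,0,0.004,-0.0002,0,1],[0,0,0,0.004,-0.0002,0,1],[0,0,0,0.003,-0.0002,0,1],[0,0,0,0.003,-0.0002,0,1]]]'

```text
time: 12.48
tcp_pos: [0.5771, 0.0135, 0.0229]
ee_rot: [[0.051, 0.999, 0.008], [0.999, -0.051, -0.009], [-0.009, 0.008, -1.0]]
force: [0.8, -0.1, 0.3]
gripper_width: 0.0001
```

```bash
python3 -c "
from fit import *
rep()"
```

```text
12.48 [0.5771 0.0135 0.0229] force [ 0.8 -0.1  0.3] fix [-2.9 62.9] yaw 0.17
```

Emit:
servo_tool --moves '[[[0,0,0,0.002,-0.0001,-0.001,1],[0,0,0,0.002,-0.0001,-0.001,1],[0,0,0,0.0015,-0.0001,-0.0005,1],[0,0,0,0.0015,-0.0001,-0.0005,1],[0,0,0,0.001,0,-0.0003,1],[0,0,0,0.001,0,-0.0003,1],[0,0,0,0.0005,0,0,1],[0,0,0,0,0,0,1]]]'

```text
time: 13.15
tcp_pos: [0.584, 0.0134, 0.0215]
ee_rot: [[0.051, 0.999, 0.001], [0.999, -0.051, -0.008], [-0.008, 0.001, -1.0]]
force: [-0.0, -1.0, -0.6]
gripper_width: 0.0
```

```bash
python3 -c "
from fit import *
rep()"
```

```text
13.15 [0.584  0.0134 0.0215] force [-0.  -1.  -0.6] fix [ 4.  63.2] yaw 0.18
```

Emit:
servo_tool --moves '[[[0,0,0,0.0015,-0.0001,0,1],[0,0,0,0.0015,-0.0001,0,1],[0,0,0,0.001,0,0,1],[0,0,0,0.001,0,0,1],[0,0,0,0.001,0,0,1],[0,0,0,0,0,0,1],[0,0,0,0,0,0,1],[0,0,0,0,0,0,1]]]'

```text
time: 13.82
tcp_pos: [0.584, 0.0138, 0.0215]
ee_rot: [[0.05, 0.999, -0.011], [0.999, -0.05, -0.008], [-0.008, -0.01, -1.0]]
force: [-2.4, -0.7, -0.6]
gripper_width: -0.0
```

```bash
python3 -c "
from fit import *
rep()
d=cam('side');g=cam('scene')
a=cv2.resize(g['frame'][150:250,220:340,::-1],None,fx=3.6,fy=3.6,interpolation=cv2.INTER_CUBIC)
b=cv2.resize(d['frame'][160:250,225:315,::-1],None,fx=4,fy=4,interpolation=cv2.INTER_CUBIC)
cv2.imwrite('pics/s11.png',np.hstack([a[:360],b]))
"
```

```text
13.82 [0.584  0.0138 0.0215] force [-2.4 -0.7 -0.6] fix [ 4.  63.5] yaw 0.21
```

View pics/s11.png

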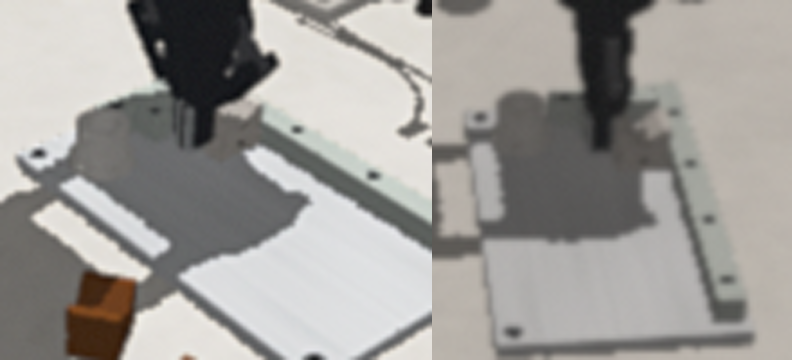

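The tip is blocked at x=4.0, as in the first rail contact, so the block is seated on the rail. I back off and go round to its right side at low height.

Emit:
servo_tool --moves '[[[0,0,0,-0.008,0.0004,0,1],[0,0,0,-0.01,0.0005,0,1],[0,0,0,-0.0006,-0.012,0,1],[0,0,0,-0.0006,-0.012,0,1],[0,0,0,-0.0006,-0.012,0,1],[0,0,0,-0.0006,-0.012,0,1],[0,0,0,0.01,0,0,1],[0,0,0,0.01,0,0,1]]]'

```text
time: 14.58
tcp_pos: [0.5806, -0.0395, 0.0221]
ee_rot: [[0.051, 0.999, -0.009], [0.999, -0.051, -0.008], [-0.008, -0.009, -1.0]]
force: [0.1, 0.7, -0.2]
gripper_width: 0.0
```

```bash
python3 -c "
from fit import *
rep()"
```

```text
14.58 [ 0.5806 -0.0395  0.0221] force [ 0.1  0.7 -0.2] fix [ 3.4 10.1] yaw 0.17
```

Emit:
servo_tool --moves '[[[0,0,0,0.008,-0.0004,0,1],[0,0,0,0.008,-0.0004,0,1],[0,0,0,0.007,-0.0004,0,1],[0,0,0,0.005,-0.0004,0,1],[0,0,0,0,0,0,1],[0,0,0,0.0003,0.006,-0.0003,1],[0,0,0,0.0003,0.006,-0.0003,1],[0,0,0,0.0003,0.006,-0.0003,1]]]'

```text
time: 15.25
tcp_pos: [0.6148, -0.0245, 0.0209]
ee_rot: [[0.053, 0.999, -0.007], [0.999, -0.053, -0.008], [-0.009, -0.007, -1.0]]
force: [0.1, 0.5, -0.1]
gripper_width: 0.0001
```

```bash
python3 -c "
from fit import *
rep()"
```

```text
15.25 [ 0.6148 -0.0245  0.0209] force [ 0.1  0.5 -0.1] fix [36.8 26.9] yaw 0.06
```

Emit:
servo_tool --moves '[[[0,0,0,-0.003,0,0,1],[0,0,0,-0.001,0.002,-0.0003,1],[0,0,0,0.0003,0.005,-0.0003,1],[0,0,0,0.0003,0.005,-0.0003,1],[0,0,0,0.0003,0.005,-0.0003,1],[0,0,0,0.0003,0.005,-0.0003,1],[0,0,0,0.0003,0.005,-0.0003,1],[0,0,0,0.0003,0.005,-0.0003,1]]]'

```text
time: 15.92
tcp_pos: [0.6112, 0.0117, 0.019]
ee_rot: [[0.051, 0.999, -0.008], [0.999, -0.051, -0.009], [-0.01, -0.007, -1.0]]
force: [-0.3, -3.0, 2.7]
gripper_width: 0.0001
```

```bash
python3 -c "
from fit import *
rep()
d=cam('side');g=cam('scene')
a=cv2.resize(g['frame'][150:250,220:340,::-1],None,fx=3.6,fy=3.6,interpolation=cv2.INTER_CUBIC)
b=cv2.resize(d['frame'][160:250,225:315,::-1],None,fx=4,fy=4,interpolation=cv2.INTER_CUBIC)
cv2.imwrite('pics/s12.png',np.hstack([a[:360],b]))
"
```

```text
15.92 [0.6112 0.0117 0.019 ] force [-0.3 -3.   2.7] fix [31.2 62.9] yaw 0.15
```

View pics/s12.png

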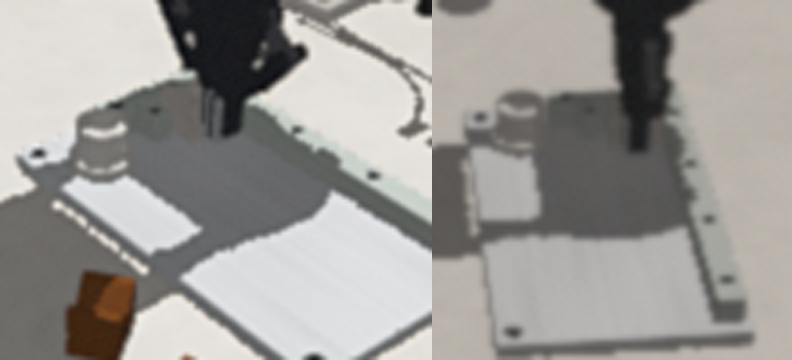

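The block is in the pocket mouth, clear of the bush, with a steady 3 N. I push slowly to the stop.

Emit:
servo_tool --moves '[[[0,0,0,0.0003,0.003,0,1],[0,0,0,0.0003,0.0025,0,1],[0,0,0,0.0003,0.0025,0,1],[0,0,0,0.0002,0.002,0,1],[0,0,0,0.0002,0.002,0,1],[0,0,0,0.0001,0.002,0,1],[0,0,0,0.0001,0.002,0,1],[0,0,0,0,0.002,0,1]]]'

```text
time: 16.68
tcp_pos: [0.6117, 0.0167, 0.0194]
ee_rot: [[0.049, 0.999, -0.011], [0.998, -0.049, -0.027], [-0.028, -0.01, -1.0]]
force: [-1.6, -21.7, 3.8]
gripper_width: 0.0001
```

```bash
python3 -c "
from fit import *
rep();print(state()['ee_rot'].round(4).tolist())"
```

```text
16.68 [0.6117 0.0167 0.0194] force [ -1.6 -21.7   3.8] fix [31.5 67.8] yaw 0.3
[[0.0485, 0.9988, -0.0115], [0.9984, -0.0488, -0.0272], [-0.0277, -0.0102, -0.9996]]
```

It stops at y=67.8 (67.9 expected) with 22 N, so it is on the end stop. I back off and inspect.

Emit:
servo_tool --moves '[[[0,0,0,0,-0.003,0,1],[0,0,0,0,-0.01,0,1],[0,0,0,0,-0.015,0,1],[0,0,0,-0.006,-0.02,0.03,1],[0,0,0,-0.01,-0.02,0.04,1],[0,0,0,-0.01,-0.01,0.04,1],[0.009,0.006,0,-0.01,0,0.03,1],[0.009,0.006,0,0,0,0,1]]]'

```text
time: 17.35
tcp_pos: [0.5719, -0.069, 0.1606]
ee_rot: [[0.049, 0.998, -0.029], [0.999, -0.049, -0.008], [-0.009, -0.029, -1.0]]
force: [2.3, -0.3, 0.1]
gripper_width: -0.0002
```

```bash
python3 -c "
from fit import *
import pickle
rep()
f=cam('wrist'); pickle.dump(f,open('w13.pkl','wb'))
cv2.imwrite('pics/w13.png',cv2.resize(f['frame'][:,:,::-1],(768,576),interpolation=cv2.INTER_CUBIC))
"
```

```text
17.35 [ 0.5719 -0.069   0.1606] force [ 2.3 -0.3  0.1] fix [ -3.6 -19.8] yaw 0.29
```

View pics/w13.png

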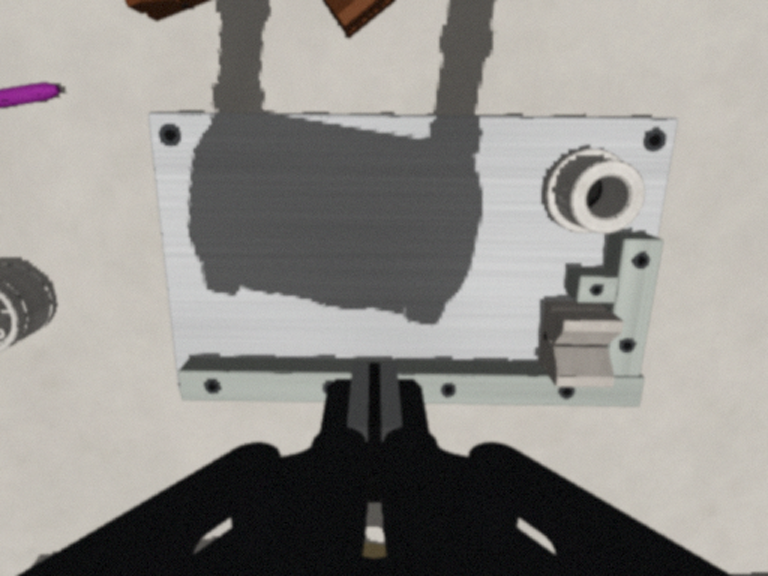

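```bash
python3 -c "
from h import *
import pickle
f=pickle.load(open('w13.pkl','rb'))
cv2.imwrite('pics/c13.png',cv2.resize(f['frame'][150:280,350:460,::-1],None,fx=5,fy=5,interpolation=cv2.INTER_CUBIC)[:600])
"
```

```text
(no output)
```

View pics/c13.png

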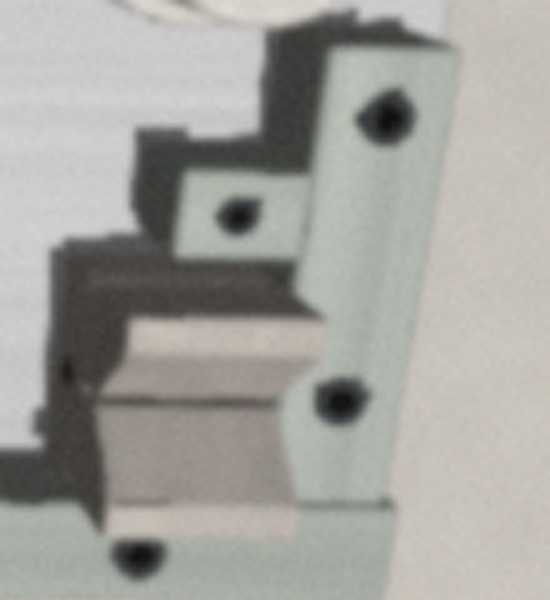

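```bash
python3 -c "
from fit import *
import pickle
f=pickle.load(open('w13.pkl','rb'))
G=lambda u,v,z:ray(f,350+u/5,150+v/5,z)[:2]
# local refit of fixture from pocket features in this same image
pts=[((-27,137),(460,47)),((-27,115),(332,45)),((-6,94),(184,172)),((10,94),(174,258)),((55,115),(295,503)),((55,137),(395,505))]
L=np.array([p[0] for p in pts])/1000; W=np.array([G(*p[1],.032) for p in pts])
R2,t2,th2,res,sc=rigid(L,W); print(t2,np.degrees(th2),sc,(res*1000).round(1).tolist())
c=np.array([G(*p,.046) for p in [(131,318),(326,316),(298,535),(105,536)]])
for RR,tt in [(R,t),(R2,t2)]:
    k=(c-tt)@RR*1000; print(k.round(1).tolist(),k.mean(0).round(1), 'ang',[np.degrees(np.arctan2((k[b]-k[a])[0],(k[b]-k[a])[1])).round(1) for a,b in [(0,1),(3,2)]])
"
```

```text
[ 0.58125544 -0.04956222] -0.823708403435011 0.9986097035470726 [[-0.9, 0.7], [0.0, -0.7], [0.3, 0.5], [1.3, 0.9], [0.0, -2.9], [-0.8, 1.5]]
[[15.4, 82.0], [14.7, 113.3], [53.9, 114.3], [54.4, 82.0]] [34.6 97.9] ang [np.float64(-1.2), np.float64(-1.0)]
[[13.9, 81.4], [14.5, 112.7], [53.7, 112.2], [52.9, 79.9]] [33.8 96.6] ang [np.float64(1.1), np.float64(1.3)]
```

The block is home: centre measured at (34.6, 97.9), 1° off square, with contact felt at both faces. Last, I check the bystanders against the first picture.

```bash
python3 -c "
from h import *
a=cv2.imread('pics/scene0.png');b=cam('scene')['frame'][:,:,::-1].copy()
c=cv2.imread('pics/side0.png');d=cam('side')['frame'][:,:,::-1].copy()
def sh(x,y,n,u,v,h=15):
    T=x[v-h:v+h,u-h:u+h];S=y[v-h-8:v+h+8,u-h-8:u+h+8]
    r=cv2.matchTemplate(S,T,cv2.TM_CCOEFF_NORMED);_,m,_,l=cv2.minMaxLoc(r);print(n,l[0]-8,l[1]-8,round(m,3))
for n,u,v in [('bush',248,189),('spare',305,310),('hexkey',180,212),('houseA?',189,159),('houseA??',242,141),('houseB',383,257)]: sh(a,b,n,u,v)
for n,u,v in [('bush',247,190),('spare',201,271),('hexkey',191,191),('houseB',290,266)]: sh(c,d,'side '+n,u,v,12)
cv2.imwrite('pics/s14.png',cv2.resize(b[100:340,130:420],None,fx=2.5,fy=2.5))
s=state();print(s['time'],s['force'],s['qvel'].round(3))
"
```

```text
bush 0 0 1.0
spare 0 0 0.999
hexkey 0 0 0.778
houseA? 0 0 1.0
houseA?? 0 0 0.999
houseB 0 0 1.0
side bush 0 0 1.0
side spare 0 0 1.0
side hexkey 2 0 0.751
side houseB 0 0 1.0
17.5 [ 0.09867132  0.06514712 -0.4618686 ] [ 0.016  0.028  0.016 -0.003 -0.008  0.013]
```

View pics/s14.png

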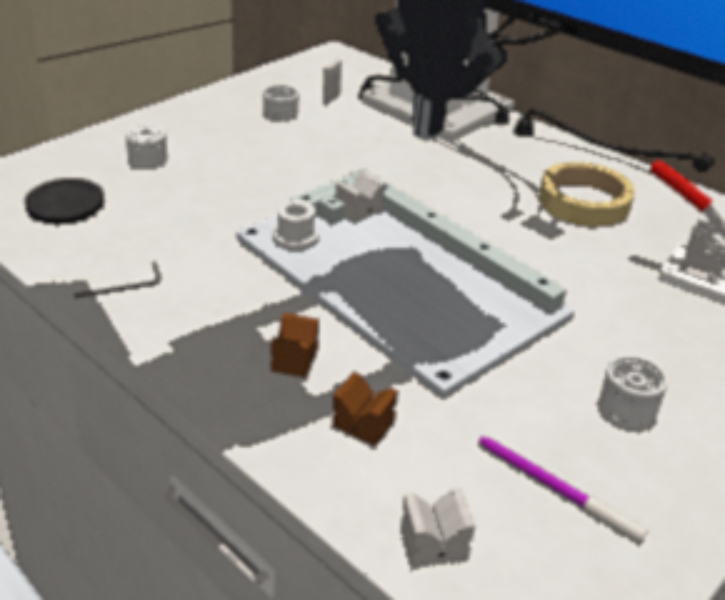

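The block sits in the corner. The bush, spare block and housings show zero pixel shift. The hex key matches less well because the arm's shadow falls on it, but it was never approached. The arm is well clear, so I hand in.

Emit:
servo_tool --moves '[[[0,0,0,0,0,0.005,1],[0,0,0,0,0,0,1],[0,0,0,0,0,0,1],[0,0,0,0,0,0,1],[0,0,0,0,0,0,1],[0,0,0,0,0,0,1],[0,0,0,0,0,0,1],[0,0,0,0,0,0,1]]]'

```text
time: 18.17
tcp_pos: [0.5696, -0.0668, 0.1544]
ee_rot: [[0.046, 0.998, -0.043], [0.999, -0.047, -0.006], [-0.008, -0.043, -0.999]]
force: [0.2, -0.8, 0.4]
gripper_width: 0.0
```

```bash
python3 -c "
from workcell import hand_in
print(hand_in())"
```

```text
the job is handed in; nothing more can be done
None
```

The V-block is in the corner pocket against both the rail and the end stop, and the job was handed in at about 18 s; no verdict is reported. I pushed it with shut fingers straight back to the rail, slid it along to the pocket mouth, re-seated it lightly on the rail from the front, then pushed it home.

**Part position:** the last wrist view puts its centre at fixture (34.6, 97.9) mm, where home is (35, 98.5), about 1° off square. A second fit, using only the pocket's own features, gave (33.8, 96.6) and about 1° the other way. The two disagree by about 1.5 mm, and both are within the limits.

**Contact:** the fingers stopped within about 0.3 mm of where contact was expected, at 19 N on the first push to the rail and 22 N at the end stop. The re-seating push was also blocked at the rail contact position, but read only 2.4 N.

**Bystanders:** the bush, spare block and both housings showed no pixel shift in the scene camera. The hex key matched poorly (0.78 in the scene view, 0.75 and 2 px off in the side view). The arm's shadow lay over it, and the arm never went near it.

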